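# Roll the ceramic canister into its rest

## Robot

A 6-joint arm with a two-finger parallel gripper is mounted at the origin on the work surface. World frame = base frame: x ahead of the robot, y to its left, z up, the work surface at z = 0. Lengths are in m, angles in rad, forces in N, time in s.
With the tool pointing down it reaches from about 0.25 to 0.725 m from the base axis. Payload 4 kg.
Tool frame: the origin (TCP) lies midway between the tips of the shut fingers; the grasp point (between the pads) lies 19 mm behind it; z points along the fingers, y is the line along which they close (so a half turn about z gives the same grasp; the last joint's range is limited). The gripper opens to 85 mm and grips with 20 to 120 N. Pads are 22 mm wide; open, the fingers measure 114 mm over their backs; the gripper's body (76 mm by 85 mm) begins 54 mm behind the grasp point. The pads swing forward as they close: fully open they stand 13 mm farther back than shut.
Start: joints at [0, 0.241, 0.005, 1.335, 0, 1.571], TCP at [0.5, -0, 0.209] pointing down, gripper open.
Joint ranges: [-2.72, 2.72], [-1.05, 1.87], [-1.09, 1.28], [-1.99, 2.15], [-1.42, 1.44], [-3.14, 3.14]. Speed limits (rad/s): [2.79, 2.79, 3.14, 3.14, 3.14, 3.14].

## Interface

Orientations are given as a unit quaternion [x, y, z, w].
In Python, from workcell import monitor, vision, job gives the robot as it stands.
- The arm moves only by the tool move_arm, never from a script. Its argument "moves" is a list that holds one entry, the list of rows, each a list of 5 numbers: the shift along the world's x, y, z in m, then the turn about the world's z in degrees, then the opening in per cent of the stroke, from 0 (shut) to 100 (fully open). In form: [[[x, y, z, turn, gripper], ...]]. A call has 1 to 5 rows; each row is the pose to reach, as a shift and turn from the pose commanded when the call began; what a row does not reach only later rows make up. A row lasts 1/8 s, in which the tool goes at most 62.5 mm and 10.7 degrees, less where a joint would pass 70% of its speed; a pose out of reach is approached as far as the arm can. A call with a gripper value outside its range is refused whole. The fingers move at their own pace and stop on an object; the grip force is fixed at half the most. Time passes only in rows, so rows that repeat a pose let the fingers close. It gives the time, the measured TCP pose, the force, the opening and the grip force at its end, in the units of the state.
- monitor.get_obs(): the state, without advancing time (a new reading comes with each control period).
- vision.camera(name): name is "scene" or "side" or "wrist"; returns a dict with "color" (384x512x3 uint8, red, green, blue), "camera_matrix" (3x3 intrinsics, pixels), "k1" (the pictures are not rectified: a ray, as slopes to the right and down, at radius r is drawn at 1 + k1 r^2 times it, then the intrinsics apply), "eye" and "attitude" of the camera in the world; the wrist camera has in their place "hand_eye" (4x4, takes a point from camera to tool coordinates, whose origin is the TCP and whose axes are the flange's). Camera axes: x right, y up, looking along -z (the intrinsics and any distortion apply to the point x, -y, -z); pixel columns grow to the right and rows downward; lengths in m; the calibration is good to about 2 mm. A picture is of the moment at which its call begins: read the wrist's pose just before it. There is no depth.
- job.job_done(): hands the job in; it is judged then, once.
The state is a dict: "clock": time; "joint_pos": joint angles; "joint_vel": joint speeds; "tau": joint torques, N m; "eef_pos": TCP position; "tool_rot": TCP orientation; "ft_force": force on the tool from outside, world axes, zero at the start; "ft_torque": the same for the moment, N m; "grip_width": finger opening in m; "grasp_force": force on a finger pad.
Only numpy, scipy, OpenCV 4.12 (cv2) and the standard library are available. Lean on these libraries where they do the work, as an engineer would, in place of code of your own. Each camera call takes 0.05 s, during which the arm holds its last target. There are 200 camera calls.

## Task

The blue ceramic canister is lying on its side on the wooden resting board. With closed fingertips pressing lightly on top of it, roll it along the board, over the first dark bead and into the rest on the red strip between the two beads, so it cannot roll off the worktop; then let go. Do not grip it, lift it, shove it from low down or let it run away, never press harder than about 20 N because it can crack, and leave the pepper mill, mug and spice jar alone.

Things in the scene. Friction and masses are not known exactly. Their poses are not given: they have to be found in the camera images.
- board: Light wooden board, 360 x 200 x 12 mm (its x, y, z), held level 14 mm above the worktop on soft feet: pressed with more than a few N it sinks straight down, about 1 mm per 4 N, at most 8 mm. Origin at the centre of its underside, top 12 mm above that. Its +x is the way to roll. Touch the canister only at 75 mm or more above the board's top.
- bead (a point): Middle of the first bead, on its crest: two fixed dark half-round beads run across the board (along its y, 184 mm long, 6 mm radius), standing 4 mm above its top, centre lines at board x = +78 and +122 mm. The canister meets the bead when its centre is 20 mm short of this point. Driving it over takes some 4 to 10 N of pressing. Axes as the board's.
- rest (a point): Middle of the rest: centre of the red strip (26 mm wide) between the beads, on the board's top, at board x = +100 mm, y = 0; axes as the board's. In the rest the canister stands on the board's top with its centre 48 mm above this point, with 1 to 2 mm of play.
- canister_center (a point): Centre of the blue ceramic canister: a smooth closed cylinder 96 mm in diameter, 140 mm long (plus a cork plug on its +y end), on its side, 0.5 to 0.95 kg, cracks above 20 N. Its y axis is the cylinder's axis, within 0.06 rad of the board's y; x and z turn as it rolls. Rolls freely. A fingertip pressed on it grips by friction (over 0.6) and, dragged on, rolls it half as far: use several strokes.
- mill_center (a point): Dark wooden pepper mill, 52 mm in diameter, 128 mm tall, standing loose; the point is its centre, 64 mm up. To be left alone.
- mug_center (a point): White mug, 80 mm in diameter, 90 mm tall, standing loose; the point is its centre, 45 mm up. To be left alone.
- spice_center (a point): Amber spice jar with black cap, 48 mm in diameter, 95 mm tall, standing loose; the point is its centre, 47 mm up. To be left alone.
Things that resemble listed ones, but are neither listed nor needed, are in the scene too. Leave any pink look-alike of the part that bears canister_center alone.

How it is judged:
On the way, in this order (a step that is already met when the one before it is completed fails the run):
1. the canister has been rolled at least 20 mm and is being pressed from above by the fingers while still before the first bead (distance of canister_center from where it was at the start of the episode above 0.02 m and x of canister_center in the frame of rest below -0.022 m and contact force between the fingers and canister above 1 N), for 0.1 s.
2. the canister lies in the rest between the beads (x of canister_center in the frame of rest between -0.006 and 0.006 m and z of canister_center in the frame of rest below 0.05 m), for 0.2 s.
At the end, for the whole second after the job is handed in: The canister lies still on the board's top between the two beads, its centre over the red strip (within 6 mm of the rest along the board, 35 mm across it), its axis parallel to the beads within 0.08 rad, and nothing is touching it (all of step 2 and y of canister_center in the frame of rest between -0.035 and 0.035 m and z of canister_center in the frame of rest above 0.045 m and angle between the y axis of canister_center and the y axis of rest, either way round below 0.08 rad and linear speed of canister below 0.02 m/s).
It fails at once if the fingers press on the canister with more than 20 N (contact force between the fingers and canister above 20 N).
It fails at once if the canister is gripped or shoved from low down: the robot touches it with its grasp point less than 88 mm above the board's top (contact force between the arm and canister above 0.5 N and z of the grasp point in the frame of board below 0.1 m).
It fails at once if the canister is lifted off the board or falls off it (z of canister_center in the frame of rest above 0.058 m or z of canister_center in the frame of rest below 0.043 m).
It fails at once if the canister runs away (faster than 0.35 m/s) or over the second bead (linear speed of canister above 0.35 m/s or x of canister_center in the frame of rest above 0.03 m).
It fails at once if the pepper mill, mug or spice jar is moved by more than 15 mm (distance of any of mill_center, mug_center, spice_center from where it was at the start of the episode above 0.015 m).
It also fails if it takes over 64 s, if anything falls off the work surface, if the arm or the gripper's body presses on something with over 40 N, if the wrist force passes 120 N, or if a joint passes its speed limit or range.

## Working session

There is one attempt and no reset: what is moved stays moved. The work goes in short steps, Python scripts to look and compute and a tool call to move; the robot and the scene stay as the last step left them, time stands still between calls to the robot, and variables do not carry over. Pictures are saved under pics/ and viewed, at most 11 in all, crops included, and the job is handed in when it is done.

Besides the shell and the picture viewer there is one more tool, called after "Emit:" as name(argument=value, ...) on one line, values as JSON. move_arm: Moves the arm, as the interface text tells. Its arguments: {"type":"object","properties":{"moves":{"type":"array","items":{"type":"array","items":{"type":"array","items":{"type":"number"}}}}},"required":["moves"]}

```bash
mkdir -p pics; cat > h.py <<'E'
import numpy as np, cv2
from workcell import monitor, vision, job
from scipy.spatial.transform import Rotation as R
def cam(n):
    o=monitor.get_obs(); c=vision.camera(n)
    if n=="wrist":
        T=np.eye(4);T[:3,:3]=R.from_quat(o["tool_rot"]).as_matrix();T[:3,3]=o["eef_pos"]
        c["T"]=T@np.array(c["hand_eye"])
    else:
        a=np.array(c["attitude"],float)
        T=np.eye(4);T[:3,:3]=a if a.shape==(3,3) else R.from_quat(a).as_matrix();T[:3,3]=c["eye"];c["T"]=T
    return c
def ray(c,uv):
    K=np.array(c["camera_matrix"]);uv=np.atleast_2d(uv).astype(float)
    d=np.c_[(uv[:,0]-K[0,2])/K[0,0],(uv[:,1]-K[1,2])/K[1,1]];s=d.copy()
    for _ in range(20): s=d/(1+c["k1"]*(s**2).sum(1,keepdims=True))
    return c["T"][:3,3],np.c_[s[:,0],-s[:,1],-np.ones(len(s))]@c["T"][:3,:3].T
def onz(c,uv,z):
    e,d=ray(c,uv);return e+d*((z-e[2])/d[:,2])[:,None]
def proj(c,P):
    p=(np.atleast_2d(P)-c["T"][:3,3])@c["T"][:3,:3]
    s=np.c_[p[:,0],-p[:,1]]/-p[:,2:];s=s*(1+c["k1"]*(s**2).sum(1,keepdims=True))
    K=np.array(c["camera_matrix"]);return s*[K[0,0],K[1,1]]+[K[0,2],K[1,2]]
def tri(c1,u1,c2,u2):
    e1,d1=ray(c1,u1);e2,d2=ray(c2,u2)
    A=np.c_[d1[0],-d2[0]];t=np.linalg.lstsq(A,e2-e1,rcond=None)[0]
    a=e1+t[0]*d1[0];b=e2+t[1]*d2[0];return (a+b)/2,np.linalg.norm(a-b)
def save(c,n): cv2.imwrite("pics/"+n,c["color"][:,:,::-1])
E
python3 - <<'E'
from h import *
for n in ["scene","side","wrist"]:
    c=cam(n);save(c,n+"0.png");print(n,c["T"].round(3).tolist(),c["k1"],np.array(c["camera_matrix"]).round(1).tolist())
a=[cv2.imread(f"pics/{n}0.png") for n in ["scene","side"]]
E
```

```text
scene [[0.576, -0.52, 0.631, 1.276], [0.817, 0.362, -0.448, -0.479], [0.005, 0.774, 0.633, 0.811], [0.0, 0.0, 0.0, 1.0]] -0.08203139426199949 [[446.6, 0.0, 258.0], [0.0, 446.6, 184.0], [0.0, 0.0, 1.0]]
side [[0.999, 0.034, -0.028, 0.513], [-0.044, 0.687, -0.725, -0.575], [-0.005, 0.726, 0.688, 0.667], [0.0, 0.0, 0.0, 1.0]] 0.01981737626833094 [[412.2, 0.0, 257.4], [0.0, 412.2, 195.9], [0.0, 0.0, 1.0]]
wrist [[1.0, -0.002, 0.001, 0.5], [0.001, 0.946, 0.324, 0.083], [-0.002, -0.324, 0.946, 0.374], [0.0, 0.0, 0.0, 1.0]] -0.09058017028188071 [[317.2, 0.0, 256.5], [0.0, 317.2, 194.8], [0.0, 0.0, 1.0]]
```

View pics/scene0.png

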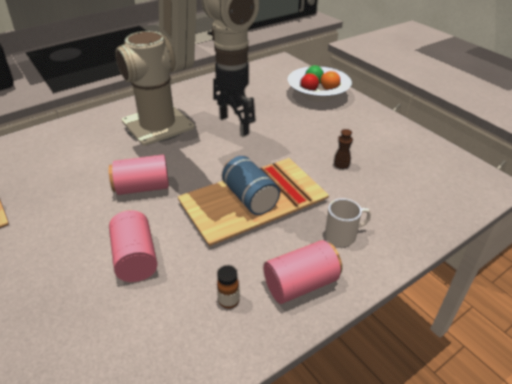

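View pics/side0.png

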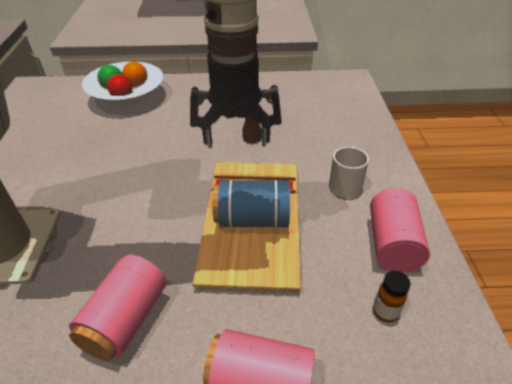

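View pics/wrist0.png

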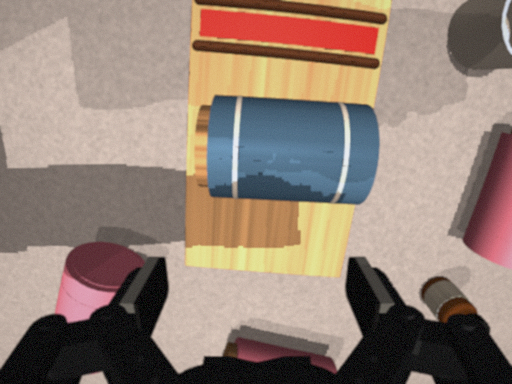

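The wrist view (0.5, 0, looking down, image up = world +y) shows the board running along world +y. The red strip is near (288,32), the beads at rows 5 and 53, and the canister spans cols 200–378, rows 95–203 with its cork on the left (world −x). The side and scene views put the mug, mill and pink look-alikes well clear of the board.

```bash
cat >> h.py <<'E'
def mask(c,k):
    h=cv2.cvtColor(c["color"],cv2.COLOR_RGB2HSV);H,S,V=cv2.split(h)
    if k=="red": m=((H<5)|(H>176))&(S>190)&(V>120)
    else: m=(H>95)&(H<118)&(S>70)
    n,l,s,_=cv2.connectedComponentsWithStats(cv2.morphologyEx(m.astype(np.uint8),cv2.MORPH_CLOSE,np.ones((9,9))))
    return (l==1+np.argmax(s[1:,4])).astype(np.uint8)
def strip(c,z=.026):
    p=cv2.findContours(mask(c,"red"),0,1)[0][0][:,0]
    (x,y),wh,a=cv2.minAreaRect(onz(c,p,z)[:,:2].astype(np.float32)*1000);  
    b=cv2.boxPoints(((x,y),wh,a));e=[b[1]-b[0],b[2]-b[1]];e=max(e,key=np.linalg.norm);e=e*np.sign(e[0])
    return np.array([x,y]),np.array(wh),np.degrees(np.arctan2(e[1],e[0]))
def can(c):
    m=mask(c,"blue");cols=np.where(m.sum(0)>20)[0];a,b=cols[0]+25,cols[-1]-25
    N=[];e=None
    for f in (lambda v:v.min()-.5,lambda v:v.max()+.5):
        uv=np.array([[u,f(np.where(m[:,u])[0])] for u in range(a,b)])
        e,d=ray(c,uv);d/=np.linalg.norm(d,axis=1)[:,None]
        n=np.linalg.svd(d)[2][2];N.append(n*np.sign(n[1]))
    n1,n2=N                       # tangent planes through the eye
    ax=np.cross(n1,n2);ax/=np.linalg.norm(ax);ax*=np.sign(ax[0])
    mid=n1+n2;mid/=np.linalg.norm(mid)   # bisector plane normal
    h=np.arccos(n1@n2)/2;dist=.048/np.sin(h)
    v=np.cross(mid,ax);v*=-np.sign(v[2])
    P=e+dist*v                    # a point of axis nearest the eye
    return P,ax,(cols[0],cols[-1])
E
python3 - <<'E'
from h import *
c=cam("wrist")
print("strip",strip(c))
P,ax,cc=can(c);print("can",P,ax,cc,"elev@74:")
m=mask(c,"blue");r=int(np.where(m)[0].mean());print(r,onz(c,[[cc[0],r],[cc[1],r]],.074))
# plane at z=.074 along bisector
e=c["T"][:3,3];v=(P-e);print("y at z .074:",(e+v*((.074-e[2])/v[2])), monitor.get_obs()["ft_force"])
E
```

```text
strip (array([531.84405518, 138.8805542 ]), array([ 24.62578011, 178.23040771]), np.float32(-4.8587775))
can [ 0.45523112 -0.45090361 -0.127295  ] [ 0.99815015 -0.0408129  -0.04506211] (np.int64(9), np.int64(501)) elev@74:
349 [[ 0.16514807 -0.24017109  0.074     ]
 [ 0.8277297  -0.23766592  0.074     ]]
y at z .074: [ 0.4730917 -0.2363448  0.074    ] [0.02982133 0.38284241 0.49995639]
```

Emit:
move_arm(moves=[[[0,0.02,0.01,0,0],[0,0.05,0.02,0,0],[0,0.08,0.03,0,0],[0,0.1,0.04,0,0],[0,0.1,0.04,0,0]]])

```text
clock: 0.82
eef_pos: [0.5003, 0.1012, 0.249]
tool_rot: [0.706, 0.708, 0.0, 0.0]
ft_force: [0.3, 0.5, -0.2]
grip_width: 0.0002
grasp_force: 0.0
```

```bash
python3 - <<'E'
from h import *
c=cam("wrist");save(c,"w1.png");print(monitor.get_obs()["eef_pos"])
for z in (.016,.026,.036):print("strip",z,strip(c,z))
P,ax,cc=can(c);print("can",P,ax,cc)
m=mask(c,"blue");r=int(np.where(m)[0].mean());print(r,onz(c,[[cc[0],r],[cc[1],r]],.074))
E
```

```text
[0.49999751 0.10030427 0.24841781]
strip 0.016 (array([532.69689941, 137.80450439]), array([ 24.0321312 , 181.98135376]), np.float32(-4.8845115))
strip 0.026 (array([531.87384033, 138.96984863]), array([ 23.42972565, 177.41969299]), np.float32(-4.8844957))
strip 0.036 (array([531.05059814, 140.13520813]), array([ 22.82733154, 172.85816956]), np.float32(-4.8844967))
can [0.64411968 0.09539838 0.28028481] [0.73031502 0.5272463  0.43434009] (np.int64(60), np.int64(446))
309 [[ 0.23100062 -0.09912018  0.074     ]
 [ 0.76137715 -0.09716016  0.074     ]]
```

View pics/w1.png

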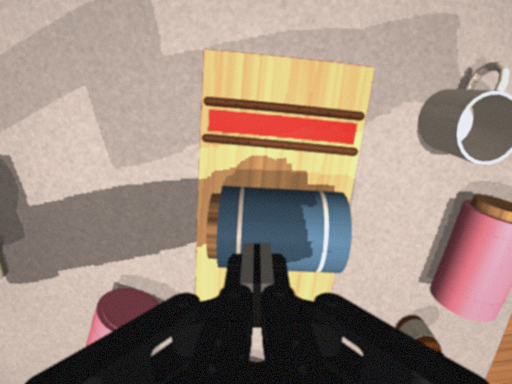

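The rest comes out at (0.532, 0.139, 0.026) in both views, with the board yawed about −4.9°. In the picture the canister spans cols 210–350, rows 187–272, and the shut fingertips cover part of its lower edge. The blue mask leaked onto the gripper, so I'll fix that.

```bash
python3 - <<'E'
from h import *
im=cv2.imread("pics/w1.png");h=cv2.cvtColor(im,cv2.COLOR_BGR2HSV)
for p in [(300,200),(300,230),(280,210),(300,262),(230,260),(255,300),(210,340),(100,250)]: print(p,h[p[1],p[0]])
im=cv2.imread("pics/wrist0.png");h=cv2.cvtColor(im,cv2.COLOR_BGR2HSV)
for p in [(300,100),(300,150),(300,195),(150,280),(100,340)]: print(p,h[p[1],p[0]])
H,S,V=cv2.split(h);m=((H>95)&(H<118)&(S>110)&(V>50)).astype(np.uint8)
for u in range(220,361,20):
    v=np.where(m[80:240,u])[0]+80;print(u,v.min(),v.max())
v=[np.where(m[r,:])[0] for r in (120,150,180)];print([(x.min(),x.max()) for x in v])
E
```

```text
(300, 200) [103  97  71]
(300, 230) [104  97 105]
(280, 210) [104  97  92]
(300, 262) [102  98 162]
(230, 260) [165 113  18]
(255, 300) [83 28 37]
(210, 340) [90 21 24]
(100, 250) [ 18  34 127]
(300, 100) [11 46 94]
(300, 150) [103 101 154]
(300, 195) [105 102  80]
(150, 280) [ 60 255   2]
(100, 340) [129 158  21]
220 98 195
240 152 196
260 118 192
280 100 198
300 199 199
320 103 200
340 117 117
360 106 107Traceback (most recent call last):
  File "<stdin>", line 9, in <module>
    return umr_minimum(a, axis, None, out, keepdims, initial, where)
ValueError: zero-size array to reduction operation minimum which has no identity
```

```bash
python3 - <<'E'
s=open("h.py").read()
s=s.replace('m=(H>95)&(H<118)&(S>70)','m=(H>95)&(H<118)&(S>75)&(V>38)')
s=s.replace('def can(c):','def can(c,skip=(0,0)):').replace('for u in range(a,b)])','for u in range(a,b) if not skip[0]<u<skip[1]])\n        q=np.polyfit(uv[:,0],uv[:,1],1);r=uv[:,1]-np.polyval(q,uv[:,0]);uv=uv[abs(r-np.median(r))<2.5]')
open("h.py","w").write(s)
E
cat > m.py <<'E'
from h import *
c=cam("wrist");he=np.array(c["hand_eye"])
c0=dict(c);c0["color"]=cv2.imread("pics/wrist0.png")[:,:,::-1].copy()
T=np.eye(4);T[:3,:3]=R.from_quat(monitor.get_obs()["tool_rot"]).as_matrix();T[:3,3]=[.5,0,.209];c0["T"]=T@he
for cc,sk in ((c0,(0,0)),(c,(222,292))):
    P,ax,co=can(cc,sk);m=mask(cc,"blue");r=int(np.median(np.where(m)[0]))
    E=onz(cc,[[co[0],r],[co[1],r]],.1)
    for z in (.074,):
        e=cc["T"][:3,3];v=P-e;Q=e+v*((z-e[2])/v[2])
    print("P",P.round(4),"Q",Q.round(4),"ax",ax.round(3),co,"ends",E.round(3).tolist())
E
python3 m.py
```

```text
P [0.4936 0.0255 0.0653] Q [0.4938 0.0271 0.074 ] ax [ 0.998 -0.057 -0.01 ] (np.int64(208), np.int64(377)) ends [[0.457, 0.03, 0.1], [0.607, 0.031, 0.1]]
P [0.4734 0.0231 0.0624] Q [0.4743 0.0284 0.074 ] ax [ 0.996 -0.076 -0.04 ] (np.int64(218), np.int64(350)) ends [[0.458, 0.041, 0.1], [0.602, 0.041, 0.1]]
```

Canister centre is about (0.530, 0.026), so it lies 114 mm short of the rest, nearly centred across the board. I'll go above its rear side.

Emit:
move_arm(moves=[[[0.01,-0.03,0.0,-2,0],[0.02,-0.07,-0.03,-4,0],[0.03,-0.093,-0.07,-5,0],[0.03,-0.093,-0.105,-5,0],[0.03,-0.093,-0.105,-5,0]]])

```text
clock: 1.55
eef_pos: [0.5268, 0.0056, 0.1401]
tool_rot: [0.738, 0.675, -0.003, -0.003]
ft_force: [0.4, -0.6, -0.1]
grip_width: -0.0002
grasp_force: 0.0
```

Emit:
move_arm(moves=[[[0,0,-0.004,0,0],[0,0,-0.008,0,0],[0,0,-0.012,0,0],[0,0,-0.015,0,0],[0,0,-0.017,0,0]]])

```text
clock: 2.17
eef_pos: [0.53, 0.0072, 0.1265]
tool_rot: [0.737, 0.676, 0.0, 0.0]
ft_force: [0.1, 0.2, 0.0]
grip_width: 0.0003
grasp_force: 0.0
```

Emit:
move_arm(moves=[[[0,0,-0.001,0,0],[0,0,-0.002,0,0],[0,0,-0.003,0,0],[0,0,-0.004,0,0],[0,0,-0.004,0,0]]])

```text
clock: 2.8
eef_pos: [0.5299, 0.007, 0.1224]
tool_rot: [0.737, 0.676, -0.0, -0.0]
ft_force: [-0.4, 0.0, 1.0]
grip_width: -0.0001
grasp_force: 0.0
```

Emit:
move_arm(moves=[[[0,0,-0.0005,0,0],[0,0,-0.001,0,0],[0,0,-0.0015,0,0],[0,0,-0.0015,0,0]]])

```text
clock: 3.3
eef_pos: [0.5299, 0.007, 0.1209]
tool_rot: [0.737, 0.676, -0.0, -0.0]
ft_force: [-0.6, 0.5, 0.5]
grip_width: -0.0001
grasp_force: 0.0
```

Emit:
move_arm(moves=[[[0,0,-0.0005,0,0],[0,0,-0.001,0,0],[0,0,-0.0015,0,0],[0,0,-0.0015,0,0]]])

```text
clock: 3.8
eef_pos: [0.5299, 0.007, 0.1194]
tool_rot: [0.737, 0.676, -0.0, -0.0]
ft_force: [-1.2, 0.5, 0.6]
grip_width: 0.0004
grasp_force: 0.0
```

Emit:
move_arm(moves=[[[0,0,-0.0005,0,0],[0,0,-0.001,0,0],[0,0,-0.0015,0,0],[0,0,-0.0015,0,0]]])

```text
clock: 4.3
eef_pos: [0.5299, 0.007, 0.1179]
tool_rot: [0.737, 0.676, -0.0, -0.0]
ft_force: [0.1, -0.2, 0.3]
grip_width: 0.0002
grasp_force: 0.0
```

```bash
python3 - <<'E'
from h import *
a=cam("side")["color"][130:310,150:350];b=cam("scene")["color"][100:280,160:360]
cv2.imwrite("pics/s2.png",cv2.resize(np.hstack([a,b]),None,fx=2,fy=2)[:,:,::-1])
E
```

```text
(no output)
```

View pics/s2.png

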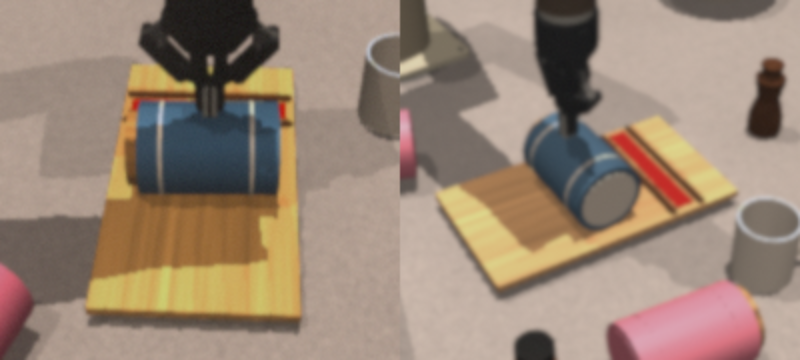

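The fingertips (side crop about (208,112)) sit just over the canister's upper rear side, mid-length, with no contact yet. I'll move a little nearer to its crown.

Emit:
move_arm(moves=[[[0,0,0.006,0,0],[0,0.008,0.006,0,0],[0,0.008,0.004,0,0],[0,0.008,0.003,0,0],[0,0.008,0.002,0,0]]])

```text
clock: 5.03
eef_pos: [0.5298, 0.015, 0.1198]
tool_rot: [0.737, 0.676, -0.0, -0.0]
ft_force: [-0.8, 0.2, -0.2]
grip_width: -0.0
grasp_force: 0.0
```

Emit:
move_arm(moves=[[[0,0,-0.0003,0,0],[0,0,-0.0007,0,0],[0,0,-0.001,0,0],[0,0,-0.001,0,0]]])

```text
clock: 5.52
eef_pos: [0.53, 0.015, 0.119]
tool_rot: [0.737, 0.676, -0.0, -0.0]
ft_force: [-0.2, -0.1, -0.7]
grip_width: 0.0003
grasp_force: 0.0
```

Emit:
move_arm(moves=[[[0,0,-0.0005,0,0],[0,0,-0.001,0,0],[0,0,-0.0015,0,0],[0,0,-0.0015,0,0]]])

```text
clock: 6.02
eef_pos: [0.5299, 0.015, 0.1174]
tool_rot: [0.737, 0.676, -0.0, -0.0]
ft_force: [0.5, 0.3, 0.2]
grip_width: -0.0
grasp_force: 0.0
```

Emit:
move_arm(moves=[[[0,0,-0.0005,0,0],[0,0,-0.001,0,0],[0,0,-0.0015,0,0],[0,0,-0.0015,0,0]]])

```text
clock: 6.52
eef_pos: [0.53, 0.015, 0.1159]
tool_rot: [0.737, 0.676, -0.0, -0.0]
ft_force: [-0.2, -0.1, 0.4]
grip_width: -0.0003
grasp_force: 0.0
```

```bash
python3 - <<'E'
from h import *
c=cam("wrist");save(c,"w3.png")
# predicted outline of top line/ends for the model centre
ax=np.array([.996,-.085,0]);
for P in ([.53,.026,.122],[.53,.026+.048,.074],[.53,.015,.116]): print(P,proj(c,P).round(0).tolist())
E
```

```text
[0.53, 0.026, 0.122] [[255.0, 225.0]]
[0.53, 0.074, 0.074] [[249.0, 126.0]]
[0.53, 0.015, 0.116] [[257.0, 238.0]]
```

View pics/w3.png

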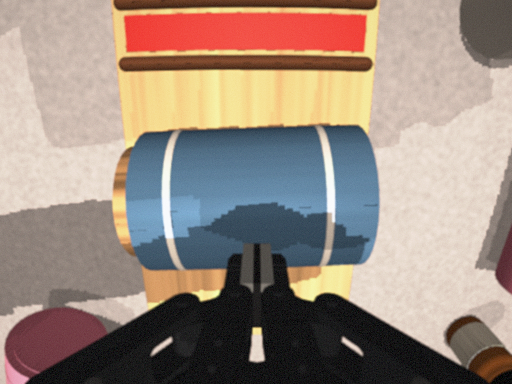

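The fingertips appear at (257,243), just inside the canister's rear edge (row 268). Its front outline is at row 126, so the canister is farther ahead than I took it. I'll compute that from this view.

```bash
python3 - <<'E'
from h import *
c=cam("wrist");m=mask(c,"blue")
for u in (150,200,240,300,350):
    v=np.where(m[:,u])[0];print(u,v.min(),v.max(),m[:,u].sum())
P,ax,co=can(c,(218,345));print(P,ax,co,c["T"][:3,3]);print(strip(c))
e=c["T"][:3,3];v=P-e
for z in (.074,.07):print((e+v*((z-e[2])/v[2])).round(4))
print(onz(c,[[256,243]],.116), monitor.get_obs()["eef_pos"])
E
```

```text
150 133 268 136
200 131 267 137
240 130 253 124
300 127 264 138
350 127 262 136
[0.53106297 0.02338416 0.06887051] [ 0.99835074 -0.05671301 -0.00891221] (np.int64(127), np.int64(377)) [0.53719477 0.0978451  0.28192426]
(array([473.78259277, 144.18229675]), array([24.89545631, 62.74275589]), np.float32(-5.533443))
[0.5312 0.0252 0.074 ]
[0.5311 0.0238 0.07  ]
[[0.52942887 0.01165616 0.116     ]] [0.52998557 0.01498204 0.11598074]
```

Three views put the axis nearer z ≈ 0.069 (the board has sunk a bit), so contact should come soon.

Emit:
move_arm(moves=[[[0,0,-0.0005,0,0],[0,0,-0.001,0,0],[0,0,-0.0015,0,0],[0,0,-0.0015,0,0]]])

```text
clock: 7.12
eef_pos: [0.5299, 0.015, 0.1144]
tool_rot: [0.737, 0.676, -0.0, -0.0]
ft_force: [-0.3, -0.1, 0.8]
grip_width: -0.0001
grasp_force: 0.0
```

Emit:
move_arm(moves=[[[0,0,-0.0005,0,0],[0,0,-0.001,0,0],[0,0,-0.0015,0,0],[0,0,-0.0015,0,0]]])

```text
clock: 7.62
eef_pos: [0.5299, 0.015, 0.1129]
tool_rot: [0.737, 0.676, -0.0, -0.0]
ft_force: [0.9, 0.8, -0.4]
grip_width: -0.0
grasp_force: 0.0
```

```bash
python3 - <<'E'
from h import *
c=cam("wrist");m=mask(c,"blue");save(c,"w4.png")
for u in (150,200,256,300,350):
    v=np.where(m[:,u])[0];print(u,v.min(),v.max(),m[:,u].sum())
P,ax,co=can(c,(218,345));print(P,ax,co,c["T"][:3,3])
s=cam("side");q=cam("scene");t=mask(s,"blue");v=np.where(t);print("side",v[0].min(),v[0].max(),v[1].min(),v[1].max())
for z in(.115,.119,.122):print(proj(s,[.53,.025,z]),proj(s,[.53,.015,.113]),proj(s,[.53,-.01,.044]))
for i in(s,):print([(u,np.where(t[:,u])[0].min(),np.where(t[:,u])[0].max()) for u in(225,235,245,255,265,275,285)])
P,ax,co=can(s,(240,270));print("side can",P,ax)
cv2.imwrite("pics/s4.png",np.hstack([cv2.resize(x["color"][a:a+90,b:b+100],(400,360),interpolation=cv2.INTER_CUBIC) for x,a,b in((s,150,205),(q,120,200))])[:,:,::-1])
E
```

```text
150 134 271 138
200 132 270 139
256 129 243 115
300 128 267 140
350 127 265 139
[0.53323172 0.02340071 0.06944927] [ 9.98621316e-01 -5.24924790e-02 -8.63750366e-05] (np.int64(125), np.int64(379)) [0.53716273 0.09783982 0.27889866]
side 181 224 219 289
[[254.47372406 189.41557639]] [[254.67954479 193.60794073]] [[255.48655766 226.73601753]]
[[254.45320519 187.92148521]] [[254.67954479 193.60794073]] [[255.48655766 226.73601753]]
[[254.43772347 186.79424917]] [[254.67954479 193.60794073]] [[255.48655766 226.73601753]]
[(225, np.int64(182), np.int64(214)), (235, np.int64(182), np.int64(218)), (245, np.int64(182), np.int64(221)), (255, np.int64(188), np.int64(221)), (265, np.int64(182), np.int64(220)), (275, np.int64(182), np.int64(219)), (285, np.int64(181), np.int64(220))]Traceback (most recent call last):
  File "<stdin>", line 9, in <module>
  File "h.py", line 45, in can
    q=np.polyfit(uv[:,0],uv[:,1],1);r=uv[:,1]-np.polyval(q,uv[:,0]);uv=uv[abs(r-np.median(r))<2.5]
                 ~~^^^^^
IndexError: too many indices for array: array is 1-dimensional, but 2 were indexed
```

```bash
python3 - <<'E'
from h import *
c=cam("wrist");s=cam("side");q=cam("scene")
print(tri(c,[256,243],s,[255,188]),monitor.get_obs()["eef_pos"],monitor.get_obs()["ft_force"],monitor.get_obs()["grip_width"])
cv2.imwrite("pics/s4.png",np.hstack([cv2.resize(x["color"][a:a+90,b:b+90],(400,400),interpolation=cv2.INTER_CUBIC) for x,a,b in((s,150,210),(q,125,200))])[:,:,::-1])
E
```

```text
(array([0.53044305, 0.01794269, 0.12521409]), np.float64(0.0008302092291447995)) [0.53003186 0.01500763 0.11302724] [ 0.23286028  0.31625457 -0.11432989] 0.00023710759879527703
```

View pics/s4.png

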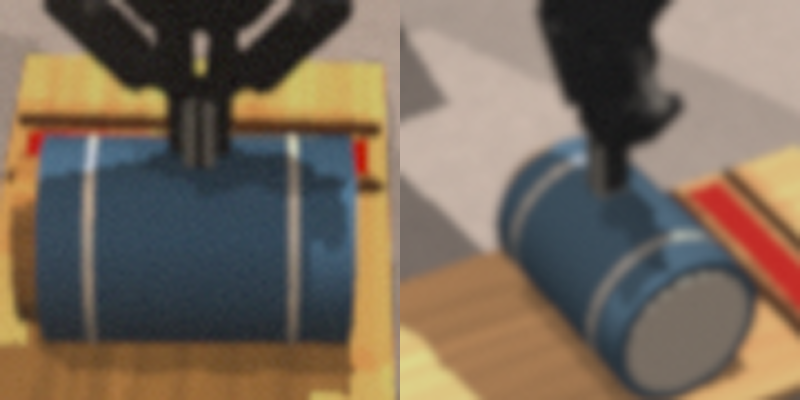

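The crops show the tips right at the canister's crown (side crop (200,165)). Triangulated, the real tip sits about 12 mm above the reported TCP, so contact should come within a few mm.

Emit:
move_arm(moves=[[[0,0,-0.0005,0,0],[0,0,-0.001,0,0],[0,0,-0.0015,0,0],[0,0,-0.0015,0,0]]])

```text
clock: 8.43
eef_pos: [0.5299, 0.015, 0.1114]
tool_rot: [0.737, 0.676, -0.0, -0.0]
ft_force: [0.0, 0.4, -0.5]
grip_width: -0.0
grasp_force: 0.0
```

Emit:
move_arm(moves=[[[0,0,-0.0005,0,0],[0,0,-0.001,0,0],[0,0,-0.001,0,0]]])

```text
clock: 8.8
eef_pos: [0.53, 0.015, 0.1105]
tool_rot: [0.737, 0.676, -0.0, -0.0]
ft_force: [0.6, 0.3, -0.0]
grip_width: -0.0001
grasp_force: 0.0
```

Emit:
move_arm(moves=[[[0,0,-0.0005,0,0],[0,0,-0.001,0,0],[0,0,-0.0015,0,0],[0,0,-0.0015,0,0]]])

```text
clock: 9.3
eef_pos: [0.5299, 0.015, 0.1089]
tool_rot: [0.737, 0.676, -0.0, -0.0]
ft_force: [-0.3, 0.4, 1.1]
grip_width: 0.0003
grasp_force: 0.0
```

Emit:
move_arm(moves=[[[0,0,-0.0005,0,0],[0,0,-0.001,0,0],[0,0,-0.001,0,0]]])

```text
clock: 9.68
eef_pos: [0.53, 0.015, 0.1079]
tool_rot: [0.737, 0.676, -0.0, -0.0]
ft_force: [0.2, 0.3, -1.2]
grip_width: 0.0002
grasp_force: 0.0
```

Emit:
move_arm(moves=[[[0,0,-0.0005,0,0],[0,0,-0.001,0,0],[0,0,-0.0015,0,0],[0,0,-0.0015,0,0]]])

```text
clock: 10.18
eef_pos: [0.5299, 0.015, 0.1064]
tool_rot: [0.737, 0.676, -0.0, -0.0]
ft_force: [0.9, 0.9, -1.1]
grip_width: 0.0002
grasp_force: 0.0
```

Emit:
move_arm(moves=[[[0,0,-0.0005,0,0],[0,0,-0.001,0,0],[0,0,-0.001,0,0]]])

```text
clock: 10.55
eef_pos: [0.5299, 0.015, 0.1054]
tool_rot: [0.737, 0.676, -0.0, -0.0]
ft_force: [0.2, -0.1, 0.1]
grip_width: 0.0001
grasp_force: 0.0
```

```bash
python3 - <<'E'
from h import *
import time
print([np.round(monitor.get_obs()["ft_force"],1).tolist() for _ in range(2)])
c=cam("wrist");s=cam("side");q=cam("scene");save(c,"w5.png")
m=mask(c,"blue");t=mask(s,"blue")
print([(u,np.where(m[:,u])[0].min(),np.where(m[:,u])[0].max()) for u in(150,200,252,256,260,300,350)],[(u,np.where(t[:,u])[0].min()) for u in(235,253,255,257,275)])
P,ax,co=can(c,(218,345));print(P,ax)
cv2.imwrite("pics/s5.png",np.hstack([cv2.resize(x["color"][a:a+90,b:b+90],(400,400),interpolation=cv2.INTER_CUBIC) for x,a,b in((c,200,210),(q,125,200))])[:,:,::-1])
E
```

```text
[[0.2, -0.1, 0.1], [0.2, -0.1, 0.1]]
[(150, np.int64(135), np.int64(277)), (200, np.int64(133), np.int64(276)), (252, np.int64(131), np.int64(242)), (256, np.int64(131), np.int64(243)), (260, np.int64(131), np.int64(242)), (300, np.int64(129), np.int64(274)), (350, np.int64(128), np.int64(271))] [(235, np.int64(182)), (253, np.int64(190)), (255, np.int64(190)), (257, np.int64(190)), (275, np.int64(182))]
[0.53423081 0.02357897 0.06994552] [ 0.99869936 -0.05081373  0.00418847]
```

View pics/s5.png

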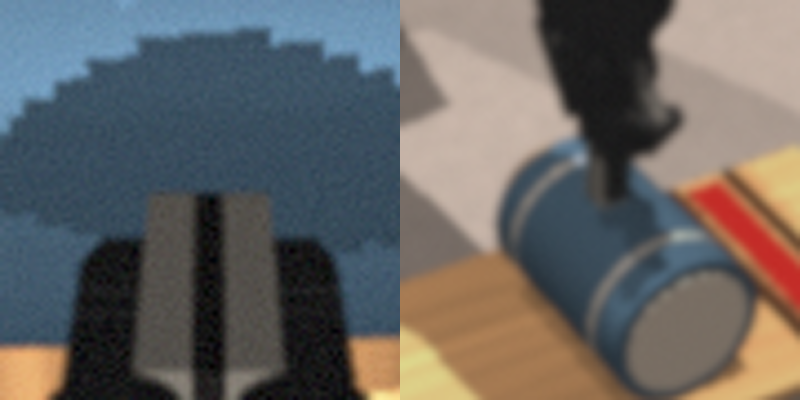

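Emit:
move_arm(moves=[[[0,0,-0.0005,0,0],[0,0,-0.001,0,0],[0,0,-0.0015,0,0],[0,0,-0.0015,0,0]]])

```text
clock: 11.2
eef_pos: [0.5299, 0.015, 0.1039]
tool_rot: [0.737, 0.676, -0.0, -0.0]
ft_force: [0.2, 0.6, 0.3]
grip_width: -0.0001
grasp_force: 0.0
```

Emit:
move_arm(moves=[[[0,0,-0.0005,0,0],[0,0,-0.001,0,0],[0,0,-0.001,0,0]]])

```text
clock: 11.58
eef_pos: [0.5299, 0.015, 0.1029]
tool_rot: [0.737, 0.676, -0.0, -0.0]
ft_force: [-0.2, -0.1, 0.3]
grip_width: -0.0
grasp_force: 0.0
```

Emit:
move_arm(moves=[[[0,0,-0.0005,0,0],[0,0,-0.001,0,0],[0,0,-0.001,0,0]]])

```text
clock: 11.95
eef_pos: [0.53, 0.015, 0.1019]
tool_rot: [0.737, 0.676, -0.0, -0.0]
ft_force: [0.4, -0.4, -0.8]
grip_width: -0.0004
grasp_force: 0.0
```

```bash
python3 - <<'E'
from h import *
c=cam("wrist");s=cam("side");q=cam("scene")
def sil(cm,y,z,x):
    th=np.linspace(0,2*np.pi,721);P=np.c_[np.full(721,x),y+.048*np.cos(th),z+.048*np.sin(th)]
    r=proj(cm,P);return r[:,1].min().round(1),r[:,1].max().round(1)
t=mask(s,"blue");m=mask(c,"blue")
for nm,cm,mm,us in(("side",s,t,(235,275)),("wrist",c,m,(150,350))):
    for u in us:
        v=np.where(mm[:,u])[0];x=onz(cm,[[u,v.mean()]],.1)[0,0];y=.0237-.07*(x-.53)
        print(nm,u,"seen",v.min(),v.max(),{(dy,z):tuple(map(float,sil(cm,y+dy,z,x))) for z in(.066,.070,.074) for dy in(0,.004)})
# tip: rays
for cm,uv in((c,[256,243]),(s,[255,190])):
    e,d=ray(cm,uv)
    print([(y,round(float((e+d[0]*((y-e[1])/d[0,1]))[2]),4)) for y in(.004,.010,.015,.02,.026)])
h=cv2.cvtColor(s["color"],cv2.COLOR_RGB2HSV);print([(r,h[r,255].tolist()) for r in range(180,198)])
E
```

```text
side 235 seen 182 220 {(0, 0.066): (183.8, 230.5), (0.004, 0.066): (182.5, 229.0), (0, 0.07): (182.3, 229.2), (0.004, 0.07): (181.0, 227.7), (0, 0.074): (180.9, 227.8), (0.004, 0.074): (179.6, 226.4)}
side 275 seen 182 219 {(0, 0.066): (184.3, 231.1), (0.004, 0.066): (183.0, 229.6), (0, 0.07): (182.9, 229.8), (0.004, 0.07): (181.6, 228.3), (0, 0.074): (181.4, 228.5), (0.004, 0.074): (180.1, 227.0)}
wrist 150 seen 136 280 {(0, 0.066): (132.6, 275.4), (0.004, 0.066): (126.5, 270.1), (0, 0.07): (133.5, 278.9), (0.004, 0.07): (127.3, 273.5), (0, 0.074): (134.4, 282.5), (0.004, 0.074): (128.1, 277.1)}
wrist 350 seen 129 275 {(0, 0.066): (129.6, 272.9), (0.004, 0.066): (123.4, 267.6), (0, 0.07): (130.4, 276.4), (0.004, 0.07): (124.1, 271.0), (0, 0.074): (131.2, 280.0), (0.004, 0.074): (124.8, 274.5)}
[(0.004, 0.0873), (0.01, 0.0988), (0.015, 0.1085), (0.02, 0.1181), (0.026, 0.1296)]
[(0.004, 0.1327), (0.01, 0.1272), (0.015, 0.1226), (0.02, 0.118), (0.026, 0.1125)]
[(180, [11, 54, 52]), (181, [17, 34, 53]), (182, [15, 41, 50]), (183, [13, 43, 53]), (184, [20, 59, 52]), (185, [20, 45, 51]), (186, [8, 38, 53]), (187, [15, 51, 50]), (188, [11, 53, 53]), (189, [12, 47, 54]), (190, [15, 41, 50]), (191, [90, 11, 48]), (192, [105, 74, 62]), (193, [104, 94, 68]), (194, [104, 96, 72]), (195, [104, 98, 81]), (196, [104, 95, 86]), (197, [103, 101, 86])]
```

Both views now put the tip at about (y .020, z .118), almost on the surface. I'll keep going in small steps.

Emit:
move_arm(moves=[[[0,0,-0.0005,0,0],[0,0,-0.001,0,0],[0,0,-0.001,0,0]]])

```text
clock: 12.48
eef_pos: [0.53, 0.015, 0.1009]
tool_rot: [0.737, 0.676, -0.0, -0.0]
ft_force: [-0.3, 0.6, 0.5]
grip_width: 0.0002
grasp_force: 0.0
```

Emit:
move_arm(moves=[[[0,0,-0.0005,0,0],[0,0,-0.001,0,0],[0,0,-0.001,0,0]]])

```text
clock: 12.85
eef_pos: [0.53, 0.015, 0.0999]
tool_rot: [0.737, 0.676, -0.0, -0.0]
ft_force: [1.1, 0.3, 0.3]
grip_width: -0.0001
grasp_force: 0.0
```

```bash
python3 - <<'E'
from h import *
q=cam("scene");s=cam("side");c=cam("wrist");o=monitor.get_obs();p=o["eef_pos"]
print(proj(q,p),proj(s,p),proj(c,p)); 
print("tip at .1054 seen ~(246,171):",proj(q,[.53,.015,.1054]),proj(q,[.53,.018,.118]))
for f in(.04,.02,.0): print(f,"canister crown scene",proj(q,[.53,.024,.119]))
cv2.imwrite("pics/s6.png",np.hstack([cv2.resize(x["color"][a:a+60,b:b+60],(400,400),interpolation=cv2.INTER_CUBIC) for x,a,b in((s,165,225),(q,135,215))])[:,:,::-1])
print(o["joint_pos"],o["eef_pos"])
E
```

```text
[[246.6259987  177.77919978]] [[254.75794089 198.36905045]] [[256.52461776 237.73696056]]
tip at .1054 seen ~(246,171): [[246.59119672 176.12524177]] [[247.5161527  171.80554243]]
0.04 canister crown scene [[249.4675566 170.6688243]]
0.02 canister crown scene [[249.4675566 170.6688243]]
0.0 canister crown scene [[249.4675566 170.6688243]]
[ 2.83113754e-02  3.71096606e-01 -1.06206867e-01  1.09344137e+00
  1.51765648e-05  1.68632552e+00] [0.53002953 0.01501483 0.10002352]
```

View pics/s6.png

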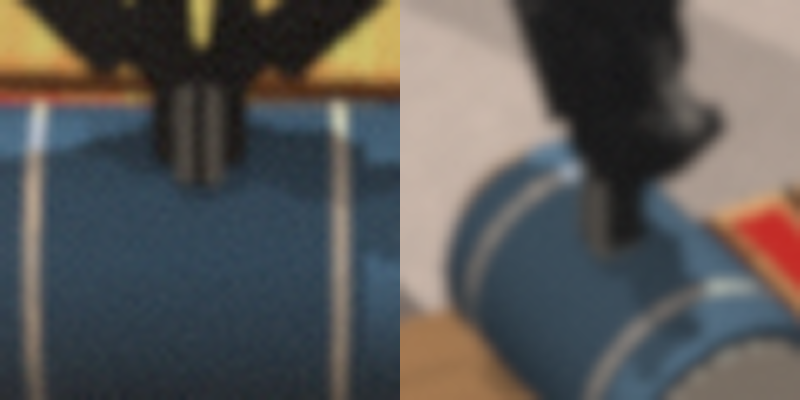

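```bash
python3 - <<'E'
from h import *
q=cam("scene");s=cam("side");c=cam("wrist")
print("side+scene",tri(s,[254.8,192.7],q,[246.5,173.2]));print("side+wrist",tri(s,[254.8,192.7],c,[256,243]));print("scene+wrist",tri(q,[246.5,173.2],c,[256,243]))
# where these tip rays meet cylinder surface
for n,cm,uv in(("side",s,[254.8,192.7]),("scene",q,[246.5,173.2]),("wrist",c,[256,243])):
    e,d=ray(cm,uv);d=d[0]/np.linalg.norm(d[0])
    for zc in(.070,.074):
        L=np.linspace(.05,1.6,155001)[:,None]*d+e;r=np.hypot(L[:,1]-.024,L[:,2]-zc);i=np.argmax(r<.048);print(n,zc,L[i].round(4),r.min().round(4))
E
```

```text
side+scene (array([0.53030093, 0.0147559 , 0.11538589]), np.float64(0.0004041805130264131))
side+wrist (array([0.53019461, 0.01810485, 0.11253763]), np.float64(0.0003173454396042282))
scene+wrist (array([0.52900179, 0.01702522, 0.11255752]), np.float64(0.0028091855579907943))
side 0.07 [0.5302 0.0135 0.1168] 0.0271
side 0.074 [0.5301 0.0102 0.12  ] 0.0241
scene 0.07 [0.5321 0.0135 0.1168] 0.0185
scene 0.074 [0.5357 0.0111 0.1202] 0.0162
wrist 0.07 [0.5303 0.0209 0.1179] 0.0248
wrist 0.074 [0.5305 0.023  0.122 ] 0.023
```

Emit:
move_arm(moves=[[[0,0,0.003,0,0],[0,0.006,0.003,0,0],[0,0.006,0.002,0,0],[0,0.006,0.001,0,0],[0,0.006,0.001,0,0]]])

```text
clock: 13.78
eef_pos: [0.5298, 0.021, 0.1008]
tool_rot: [0.737, 0.676, -0.0, -0.0]
ft_force: [-0.2, -0.3, -0.3]
grip_width: -0.0001
grasp_force: 0.0
```

Emit:
move_arm(moves=[[[0,0,-0.0005,0,0],[0,0,-0.001,0,0],[0,0,-0.0015,0,0],[0,0,-0.0015,0,0]]])

```text
clock: 14.28
eef_pos: [0.53, 0.021, 0.0994]
tool_rot: [0.737, 0.676, -0.0, -0.0]
ft_force: [0.2, 0.3, -0.1]
grip_width: 0.0002
grasp_force: 0.0
```

Emit:
move_arm(moves=[[[0,0,-0.0005,0,0],[0,0,-0.001,0,0],[0,0,-0.001,0,0]]])

```text
clock: 14.65
eef_pos: [0.5301, 0.021, 0.099]
tool_rot: [0.737, 0.676, 0.0, 0.0]
ft_force: [-1.6, -0.5, 4.9]
grip_width: 0.0001
grasp_force: 2.3
```

Contact at last: 4.9 N with TCP z = 0.099 at the crown, grasp point about 105 mm up in the board frame. Now a rolling stroke.

Emit:
move_arm(moves=[[[0.0003,0.004,0,0,0],[0.0007,0.008,0,0,0],[0.001,0.012,0,0,0],[0.0013,0.016,0,0,0],[0.0017,0.02,0,0,0]]])

```text
clock: 15.28
eef_pos: [0.5313, 0.0414, 0.0987]
tool_rot: [0.737, 0.676, -0.0, -0.0]
ft_force: [-2.6, -0.6, 5.4]
grip_width: -0.0
grasp_force: 2.9
```

Emit:
move_arm(moves=[[[0,0.004,0,0,0],[0,0.008,-0.0003,0,0],[0,0.012,-0.0006,0,0],[0,0.014,-0.0008,0,0],[0,0.014,-0.0008,0,0]]])

```text
clock: 15.9
eef_pos: [0.532, 0.0557, 0.0983]
tool_rot: [0.737, 0.676, 0.001, 0.0]
ft_force: [-1.8, 1.5, 6.9]
grip_width: 0.0006
grasp_force: 3.0
```

Emit:
move_arm(moves=[[[0,0,0.002,0,0],[0,0,0.007,0,0],[0,-0.014,0.008,0,0],[0,-0.027,0.008,0,0],[0,-0.027,0.008,0,0]]])

```text
clock: 16.52
eef_pos: [0.5315, 0.0265, 0.1055]
tool_rot: [0.738, 0.675, -0.0, -0.0]
ft_force: [0.2, -0.7, -0.2]
grip_width: 0.0004
grasp_force: 0.0
```

```bash
cat > w.py <<'E'
from h import *
c=cam("wrist");o=monitor.get_obs()
m=mask(c,"blue");P,ax,co=can(c,(215,345))
e=c["T"][:3,3];v=P-e;Q=e+v*((.071-e[2])/v[2])
E=onz(c,[[co[0],220],[co[1],220]],.09)
yc=Q[1]+ax[1]/ax[0]*(.532-Q[0])
print("tcp",o["eef_pos"].round(4),"P",P.round(4),"y at x=.532:",yc.round(4),"ax",ax.round(3),"ends",E[:,0].round(3),"short of rest",round(.139-yc,4))
E
python3 w.py
```

```text
tcp [0.5315 0.0271 0.1055] P [0.5365 0.0406 0.0696] y at x=.532: 0.0413 ax [ 0.999 -0.05   0.005] ends [0.443 0.612] short of rest 0.0977
```

Emit:
move_arm(moves=[[[0,0,-0.004,0,0],[0,0,-0.006,0,0],[0,0,-0.007,0,0],[0,0,-0.0075,0,0],[0,0,-0.0075,0,0]]])

```text
clock: 17.2
eef_pos: [0.5315, 0.0281, 0.0986]
tool_rot: [0.737, 0.676, 0.0, -0.0]
ft_force: [-1.2, -0.4, 4.1]
grip_width: -0.0002
grasp_force: 2.0
```

Emit:
move_arm(moves=[[[0.0002,0.006,0,0,0],[0.0005,0.013,0.0002,0,0],[0.001,0.021,0.0003,0,0],[0.0013,0.029,0.0003,0,0],[0.0015,0.035,0.0002,0,0]]])

```text
clock: 17.82
eef_pos: [0.5334, 0.0639, 0.0988]
tool_rot: [0.737, 0.676, 0.0, 0.0]
ft_force: [-3.0, 0.3, 5.7]
grip_width: 0.0002
grasp_force: 2.6
```

Emit:
move_arm(moves=[[[0.0003,0.006,-0.0002,0,0],[0.0006,0.011,-0.0004,0,0],[0.0007,0.015,-0.0008,0,0],[0.0007,0.015,-0.0008,0,0]]])

```text
clock: 18.32
eef_pos: [0.5343, 0.0791, 0.0983]
tool_rot: [0.737, 0.676, 0.001, 0.0]
ft_force: [-2.5, 0.9, 6.4]
grip_width: -0.0002
grasp_force: 3.2
```

Emit:
move_arm(moves=[[[0,0,0.002,0,0],[0,0,0.007,0,0],[0,-0.014,0.008,0,0],[0,-0.027,0.008,0,0],[0,-0.027,0.008,0,0]]])

```text
clock: 18.95
eef_pos: [0.5337, 0.0495, 0.1054]
tool_rot: [0.738, 0.675, -0.0, -0.0]
ft_force: [-0.2, 0.2, 0.5]
grip_width: -0.0002
grasp_force: 0.0
```

```bash
python3 w.py
```

```text
tcp [0.5338 0.0501 0.1054] P [0.5394 0.0662 0.0696] y at x=.532: 0.067 ax [ 0.999 -0.049  0.007] ends [0.443 0.614] short of rest 0.072
```

Emit:
move_arm(moves=[[[0,0,-0.004,0,0],[0,0,-0.006,0,0],[0,0,-0.007,0,0],[0,0,-0.0077,0,0],[0,0,-0.0077,0,0]]])

```text
clock: 19.62
eef_pos: [0.5337, 0.0512, 0.0982]
tool_rot: [0.737, 0.676, -0.0, -0.0]
ft_force: [-1.5, -0.3, 3.1]
grip_width: -0.0003
grasp_force: 1.5
```

Emit:
move_arm(moves=[[[0.0002,0.006,0,0,0],[0.0005,0.013,0.0002,0,0],[0.0009,0.021,0.0003,0,0],[0.001,0.029,0.0003,0,0],[0.0012,0.036,0.0002,0,0]]])

```text
clock: 20.25
eef_pos: [0.5357, 0.088, 0.0988]
tool_rot: [0.737, 0.676, 0.001, 0.0]
ft_force: [-2.0, 0.1, 4.6]
grip_width: -0.0001
grasp_force: 2.7
```

Emit:
move_arm(moves=[[[0.0003,0.006,-0.0002,0,0],[0.0005,0.012,-0.0004,0,0],[0.0007,0.017,-0.0007,0,0],[0.0007,0.017,-0.0007,0,0]]])

```text
clock: 20.75
eef_pos: [0.5365, 0.1048, 0.0984]
tool_rot: [0.737, 0.676, 0.001, 0.001]
ft_force: [-1.4, -1.0, 6.9]
grip_width: -0.0001
grasp_force: 3.3
```

Emit:
move_arm(moves=[[[0,0,0.002,0,0],[0,0,0.007,0,0],[0,-0.014,0.008,0,0],[0,-0.029,0.008,0,0],[0,-0.029,0.008,0,0]]])

```text
clock: 21.38
eef_pos: [0.5356, 0.0734, 0.1052]
tool_rot: [0.738, 0.675, -0.0, -0.0]
ft_force: [-0.5, 0.9, -0.3]
grip_width: -0.0001
grasp_force: 0.0
```

```bash
python3 w.py
```

```text
tcp [0.5357 0.074  0.1052] P [0.5402 0.0863 0.0699] y at x=.532: 0.0871 ax [ 0.999 -0.05   0.003] ends [0.445 0.614] short of rest 0.0519
```

Emit:
move_arm(moves=[[[0,0,-0.004,0,0],[0,0,-0.006,0,0],[0,0,-0.007,0,0],[0,0,-0.0077,0,0],[0,0,-0.0077,0,0]]])

```text
clock: 22.05
eef_pos: [0.5357, 0.0753, 0.0983]
tool_rot: [0.737, 0.676, 0.0, -0.0]
ft_force: [-2.2, 0.0, 5.2]
grip_width: 0.0001
grasp_force: 2.7
```

Emit:
move_arm(moves=[[[0,0.005,0,0,0],[0,0.01,0.0002,0,0],[0,0.015,0.0003,0,0],[0,0.019,0.0003,0,0],[0,0.019,0.0003,0,0]]])

```text
clock: 22.68
eef_pos: [0.5358, 0.0941, 0.099]
tool_rot: [0.737, 0.676, 0.0, 0.0]
ft_force: [-1.6, -1.7, 6.2]
grip_width: -0.0001
grasp_force: 3.5
```

Emit:
move_arm(moves=[[[0,0,0.002,0,0],[0,0,0.007,0,0],[0,-0.006,0.008,0,0],[0,-0.014,0.008,0,0],[0,-0.014,0.008,0,0]]])

```text
clock: 23.3
eef_pos: [0.5357, 0.0792, 0.1058]
tool_rot: [0.738, 0.675, -0.0, -0.0]
ft_force: [0.1, -0.3, -0.5]
grip_width: -0.0001
grasp_force: 0.0
```

```bash
python3 w.py
```

```text
tcp [0.5357 0.0795 0.1058] P [0.5521 0.0563 0.0555] y at x=.532: 0.0647 ax [ 0.997 -0.041  0.062] ends [0.452 0.611] short of rest 0.0743
```

```bash
cat >> w.py <<'E'
print([(u,int(np.where(m[:,u])[0].min()),int(np.where(m[:,u])[0].max())) for u in(150,170,190,210,300,320,350)],co)
save(c,"w%d.png"%int(o["clock"]*100))
E
python3 w.py
```

```text
tcp [0.5357 0.0797 0.1058] P [0.6172 0.0583 0.0865] y at x=.532: 0.0452 ax [0.936 0.045 0.349] ends [0.453 0.611] short of rest 0.0938
[(150, 178, 309), (170, 177, 274), (190, 177, 293), (210, 176, 299), (300, 173, 298), (320, 177, 294), (350, 172, 302)] (np.int64(125), np.int64(375))
```

```bash
python3 w.py; ls pics; python3 -c "
import cv2,glob
f=sorted(glob.glob('pics/w2*.png'));print(f)
cv2.imwrite('pics/cmp.png',cv2.imread(f[-1]))"
```

```text
tcp [0.5357 0.0798 0.1058] P [0.6218 0.056  0.0852] y at x=.532: 0.0423 ax [0.931 0.054 0.362] ends [0.454 0.61 ] short of rest 0.0967
[(150, 182, 309), (170, 180, 273), (190, 180, 293), (210, 179, 299), (300, 176, 297), (320, 180, 294), (350, 175, 302)] (np.int64(126), np.int64(374))
s2.png
s4.png
s5.png
s6.png
scene0.png
side0.png
w1.png
w2340.png
w2345.png
w3.png
w4.png
w5.png
wrist0.png
['pics/w2340.png', 'pics/w2345.png']
```

View pics/cmp.png

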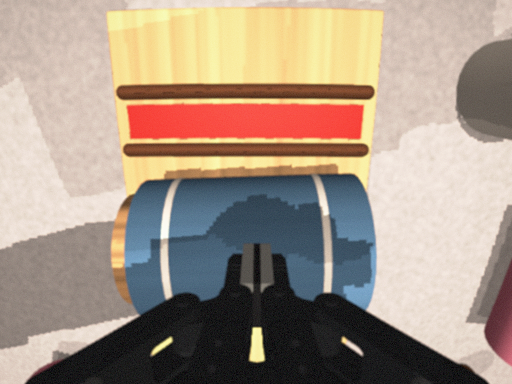

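The canister (front edge rows 177→180 between pictures, 0.05 s apart) is rolling slowly back from the bead at about 40 mm/s. I'll catch it from above right away.

Emit:
move_arm(moves=[[[0,-0.03,0,0,0],[-0.002,-0.048,-0.001,0,0],[-0.002,-0.049,-0.005,0,0],[-0.002,-0.05,-0.0075,0,0],[-0.002,-0.051,-0.008,0,0]]])

```text
clock: 24.08
eef_pos: [0.5337, 0.0296, 0.0983]
tool_rot: [0.737, 0.676, 0.0, -0.0]
ft_force: [-1.5, -0.0, 5.0]
grip_width: -0.0002
grasp_force: 2.5
```

```bash
python3 w.py;python3 w.py
```

```text
tcp [0.5337 0.0295 0.0984] P [0.5378 0.0418 0.07  ] y at x=.532: 0.0425 ax [ 0.999 -0.053  0.004] ends [0.443 0.612] short of rest 0.0965
[(150, 131, 278), (170, 129, 274), (190, 128, 277), (210, 128, 277), (300, 125, 275), (320, 128, 271), (350, 124, 273)] (np.int64(107), np.int64(385))
tcp [0.5337 0.0295 0.0984] P [0.5376 0.0417 0.0701] y at x=.532: 0.0424 ax [ 0.999 -0.054  0.003] ends [0.443 0.612] short of rest 0.0966
[(150, 130, 278), (170, 129, 275), (190, 128, 277), (210, 128, 277), (300, 125, 275), (320, 128, 271), (350, 124, 273)] (np.int64(107), np.int64(385))
```

Caught and stationary at y = 0.0425. Rolling forward again, holding still before each release and stopping short of the bead this time.

Emit:
move_arm(moves=[[[0.0002,0.007,0,0,0],[0.0005,0.014,0.0002,0,0],[0.0009,0.022,0.0003,0,0],[0.001,0.03,0.0003,0,0],[0.0012,0.037,0.0002,0,0]]])

```text
clock: 24.8
eef_pos: [0.5357, 0.0671, 0.0989]
tool_rot: [0.737, 0.676, 0.001, 0.0]
ft_force: [-1.1, 0.1, 5.3]
grip_width: -0.0002
grasp_force: 2.6
```

Emit:
move_arm(moves=[[[0.0003,0.006,-0.0002,0,0],[0.0005,0.01,-0.0003,0,0],[0.0005,0.012,-0.0004,0,0],[0.0005,0.012,-0.0004,0,0],[0.0005,0.012,0.0003,0,0]]])

```text
clock: 25.42
eef_pos: [0.5363, 0.0789, 0.0992]
tool_rot: [0.737, 0.676, 0.001, 0.0]
ft_force: [-0.2, -0.1, 2.6]
grip_width: 0.0001
grasp_force: 1.1
```

Emit:
move_arm(moves=[[[0,0,0.001,0,0],[0,0,0.005,0,0],[0,-0.015,0.006,0,0],[0,-0.027,0.005,0,0],[0,-0.027,0.003,0,0]]])

```text
clock: 26.05
eef_pos: [0.5354, 0.0496, 0.1013]
tool_rot: [0.738, 0.675, -0.0, -0.0]
ft_force: [0.1, 0.3, 0.4]
grip_width: 0.0002
grasp_force: 0.0
```

```bash
python3 w.py;python3 w.py
```

```text
tcp [0.5352 0.0501 0.101 ] P [0.548  0.0677 0.0725] y at x=.532: 0.0677 ax [ 0.999 -0.031  0.037] ends [0.443 0.578] short of rest 0.0713
tcp [0.5352 0.0505 0.1011] P [0.5409 0.0668 0.0707] y at x=.532: 0.0673 ax [ 0.999 -0.051  0.008] ends [0.443 0.613] short of rest 0.0717
[(150, 124, 270), (170, 122, 267), (190, 121, 270), (210, 120, 269), (300, 117, 267), (320, 120, 260), (350, 116, 265)] (np.int64(107), np.int64(383))Traceback (most recent call last):
  File "w.py", line 8, in <module>
    print([(u,int(np.where(m[:,u])[0].min()),int(np.where(m[:,u])[0].max())) for u in(150,170,190,210,300,320,350)],co)
                  ~~~~~~~~~~~~~~~~~~~~~~~^^
    return umr_minimum(a, axis, None, out, keepdims, initial, where)
ValueError: zero-size array to reduction operation minimum which has no identity
```

Emit:
move_arm(moves=[[[0,0,-0.0015,0,0],[0,0,-0.0027,0,0],[0,0,-0.0032,0,0],[0.0003,0.006,-0.0032,0,0],[0.0005,0.013,-0.003,0,0]]])

```text
clock: 26.78
eef_pos: [0.5362, 0.0646, 0.099]
tool_rot: [0.737, 0.676, 0.0, 0.0]
ft_force: [-1.6, 0.4, 3.6]
grip_width: -0.0002
grasp_force: 1.9
```

Emit:
move_arm(moves=[[[0.0003,0.008,0.0002,0,0],[0.0006,0.016,0.0003,0,0],[0.001,0.024,0.0003,0,0],[0.0012,0.03,0.0002,0,0],[0.0012,0.034,0.0001,0,0]]])

```text
clock: 27.4
eef_pos: [0.538, 0.0985, 0.099]
tool_rot: [0.737, 0.676, 0.001, 0.001]
ft_force: [0.8, -1.2, 4.0]
grip_width: -0.0001
grasp_force: 2.4
```

Emit:
move_arm(moves=[[[0,0,0,0,0],[0,0,0,0,0],[0,0,0.0005,0,0]]])

```text
clock: 27.78
eef_pos: [0.5378, 0.0977, 0.0993]
tool_rot: [0.737, 0.675, 0.0, 0.0]
ft_force: [0.9, 1.1, 2.6]
grip_width: 0.0
grasp_force: 1.3
```

Emit:
move_arm(moves=[[[0,0,0.001,0,0],[0,0,0.005,0,0],[0,-0.015,0.006,0,0],[0,-0.027,0.005,0,0],[0,-0.027,0.003,0,0]]])

```text
clock: 28.4
eef_pos: [0.537, 0.0696, 0.1019]
tool_rot: [0.738, 0.675, -0.0, -0.0]
ft_force: [0.2, -0.8, 0.2]
grip_width: 0.0001
grasp_force: 0.0
```

```bash
sed -i '/^print(\[(u/d' w.py; python3 w.py;python3 w.py
```

```text
tcp [0.5368 0.0702 0.1016] P [0.5398 0.0898 0.0697] y at x=.532: 0.0906 ax [ 0.999 -0.054 -0.006] ends [0.443 0.579] short of rest 0.0484
tcp [0.5368 0.0705 0.1017] P [0.5391 0.0899 0.0693] y at x=.532: 0.0908 ax [ 0.999 -0.053 -0.009] ends [0.443 0.578] short of rest 0.0482
```

Stationary at 48 mm short of the rest, 6 mm before the bead. Now the bead stroke, watching the force.

Emit:
move_arm(moves=[[[0,0,-0.002,0,0],[0,0,-0.0034,0,0],[0,0,-0.0037,0,0],[0.0002,0.005,-0.0036,0,0],[0.0004,0.01,-0.0035,0,0]]])

```text
clock: 29.12
eef_pos: [0.5376, 0.0814, 0.0989]
tool_rot: [0.737, 0.676, 0.0, 0.0]
ft_force: [-2.2, -1.6, 3.0]
grip_width: 0.0001
grasp_force: 1.5
```

Emit:
move_arm(moves=[[[0.0001,0.003,0,0,0],[0.0002,0.006,0.0002,0,0],[0.0003,0.009,0.0006,0,0]]])

```text
clock: 29.5
eef_pos: [0.5374, 0.0899, 0.0996]
tool_rot: [0.737, 0.676, -0.0, 0.0]
ft_force: [-3.0, -1.9, 5.4]
grip_width: -0.0001
grasp_force: 2.9
```

Emit:
move_arm(moves=[[[0.0002,0.004,0.0002,0,0],[0.0003,0.008,0.0006,0,0],[0.0004,0.012,0.001,0,0]]])

```text
clock: 29.88
eef_pos: [0.5387, 0.1021, 0.1012]
tool_rot: [0.737, 0.676, 0.0, 0.0]
ft_force: [-3.2, -1.0, 7.8]
grip_width: -0.0001
grasp_force: 3.9
```

Emit:
move_arm(moves=[[[0.0002,0.004,0.0003,0,0],[0.0003,0.008,0.0006,0,0],[0.0004,0.012,0.0008,0,0]]])

```text
clock: 30.25
eef_pos: [0.5398, 0.1145, 0.1022]
tool_rot: [0.737, 0.676, 0.001, 0.001]
ft_force: [-1.6, -0.7, 4.8]
grip_width: -0.0002
grasp_force: 2.5
```

Emit:
move_arm(moves=[[[0.0002,0.004,-0.0002,0,0],[0.0003,0.008,-0.0003,0,0],[0.0004,0.012,-0.0005,0,0]]])

```text
clock: 30.62
eef_pos: [0.5409, 0.1269, 0.1022]
tool_rot: [0.737, 0.676, 0.002, 0.001]
ft_force: [-0.3, 0.6, 8.7]
grip_width: -0.0
grasp_force: 3.7
```

Emit:
move_arm(moves=[[[0.0002,0.004,-0.0001,0,0],[0.0003,0.008,-0.0004,0,0],[0.0004,0.012,-0.0009,0,0]]])

```text
clock: 31.0
eef_pos: [0.5419, 0.1394, 0.1013]
tool_rot: [0.737, 0.676, 0.003, 0.001]
ft_force: [0.9, 1.6, 5.6]
grip_width: 0.0001
grasp_force: 2.8
```

Emit:
move_arm(moves=[[[0.0002,0.004,-0.0006,0,0],[0.0003,0.008,-0.0014,0,0],[0.0003,0.008,-0.0014,0,0]]])

```text
clock: 31.38
eef_pos: [0.5422, 0.1477, 0.0997]
tool_rot: [0.737, 0.676, 0.003, 0.001]
ft_force: [1.1, 2.4, 5.5]
grip_width: -0.0001
grasp_force: 3.1
```

```bash
python3 w.py
```

```text
tcp [0.5421 0.1476 0.0997] P [0.591  0.1146 0.0454] y at x=.532: 0.128 ax [0.982 0.    0.189] ends [0.456 0.616] short of rest 0.011
```

Past the crest and pushing forward on the finger. Releasing upward so it settles into the rest.

Emit:
move_arm(moves=[[[0,0.003,0.0005,0,0],[0,0.006,0.0015,0,0],[0,0.008,0.005,0,0],[0,0.008,0.02,0,0],[0,0,0.04,0,0]]])

```text
clock: 32.05
eef_pos: [0.5392, 0.146, 0.1386]
tool_rot: [0.737, 0.676, -0.001, -0.0]
ft_force: [0.5, -0.2, 1.2]
grip_width: -0.0
grasp_force: 0.0
```

Emit:
move_arm(moves=[[[0,-0.03,0.05,0,0],[0,-0.07,0.09,0,0],[0,-0.1,0.1,0,0],[0,-0.1,0.1,0,0],[0,-0.1,0.1,0,0]]])

```text
clock: 32.67
eef_pos: [0.5395, 0.0462, 0.2382]
tool_rot: [0.737, 0.675, -0.0, -0.0]
ft_force: [0.6, -0.0, 0.0]
grip_width: 0.0
grasp_force: 0.0
```

```bash
sed -i 's/(215,345)/(0,0)/' w.py; python3 w.py; python3 w.py; python3 -c "
from h import *
c=cam('wrist');save(c,'fin.png')
p=cv2.findContours(mask(c,'red'),0,1)[0]
print([(onz(c,x[:,0],.024)[:,:2].min(0),onz(c,x[:,0],.024)[:,:2].max(0)) for x in p])"; cp pics/fin.png pics/fin2.png
```

```text
tcp [0.5393 0.0466 0.2377] P [0.5447 0.1388 0.0622] y at x=.532: 0.1394 ax [ 0.998 -0.061 -0.008] ends [0.43  0.605] short of rest -0.0004
tcp [0.5392 0.0468 0.2375] P [0.5503 0.1375 0.0628] y at x=.532: 0.1385 ax [ 0.998 -0.063  0.009] ends [0.431 0.606] short of rest 0.0005Traceback (most recent call last):
  File "<string>", line 4, in <module>
    p=cv2.findContours(mask(c,'red'),0,1)[0]
                       ~~~~^^^^^^^^^
  File "h.py", line 34, in mask
    return (l==1+np.argmax(s[1:,4])).astype(np.uint8)
                 ~~~~~~~~~^^^^^^^^^
    return _wrapfunc(a, 'argmax', axis=axis, out=out, **kwds)
    return bound(*args, **kwds)
ValueError: attempt to get argmax of an empty sequence
```

Emit:
move_arm(moves=[[[0,0,0,0,0],[0,0,0,0,0],[0,0,0,0,0],[0,0,0,0,0],[0,0,0,0,0]]])

```text
clock: 33.45
eef_pos: [0.5398, 0.046, 0.2382]
tool_rot: [0.737, 0.676, -0.0, -0.0]
ft_force: [-0.3, 0.5, 0.5]
grip_width: -0.0001
grasp_force: 0.0
```

```bash
python3 w.py; python3 w.py
```

```text
tcp [0.5398 0.046  0.2382] P [0.5567 0.1382 0.0634] y at x=.532: 0.1395 ax [ 0.998 -0.061  0.027] ends [0.431 0.606] short of rest -0.0005
tcp [0.5398 0.046  0.2382] P [0.5535 0.1385 0.0625] y at x=.532: 0.1396 ax [ 0.998 -0.059  0.017] ends [0.431 0.606] short of rest -0.0006
```

View pics/fin.png

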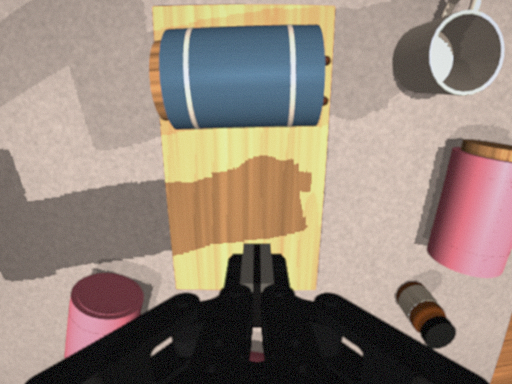

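The canister (cols 160–325, rows 25–128) lies between the two beads, whose ends show at (326,60) and (325,100). It is still and nothing touches it.

```bash
python3 -c "
from workcell import job
print(job.job_done())"
```

```text
the job is handed in; nothing more can be done
None
```

The canister lies still in the rest between the two beads, about 0.5 mm from its centre by the wrist camera, with nothing touching it; the job is handed in and no verdict was shown.

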